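Put the wooden turner away in the utensil crock, leaning away from the hob

TASK

Put the wooden turner that lies across the pot away in the tall white crock beside the hob: handle end down, lowered to the bottom before you let go, and left leaning on the side of the crock's rim that is farthest from the hob, so that the blade does not hang over the heat. Leave the pot, the crock and the other things standing where they are.

Things in the scene. Friction and masses are not known exactly. Their poses are not given: they have to be found in the camera images.
- turner: flat beech turner (wooden spatula), 300 mm long, 48 g, at the start lying level across the pot's rim. Origin on its flat underside, about over the pot's centre; x along it to the blade, z up. Handle: straight bar 20 wide (y), 10 thick, from x = -165 to +63; neck 34 wide; blade 50 wide, 6 thick, from x = +73 to +135. Balances near x = -5: the crock's rim must meet the handle above that point
- turner_handle_end (a point): middle of the turner's handle end (turner x = -165 mm, mid-thickness), the end that goes down into the crock
- turner_blade_end (a point): middle of the turner's blade edge (turner x = +135 mm, mid-thickness), the end that stays up
- crock: empty round white stoneware utensil crock, straight-sided, open on top: outer diameter 124, 155 tall, wall 6, so 112 wide inside; inner floor 8 mm above its foot; 1.1 kg, loose on the worktop between hob and board. Origin: centre of its foot, z up; x and y along the world's. With its handle end on the floor the turner can lean at most about 34 degrees from upright
- pot: low steel casserole pot without lid, empty, 1.3 kg, loose on the hob: outer diameter 200 mm, 95 mm tall, wall 3 mm, two loop handles at its +y and -y sides (reaching 138 mm from its axis, about 78 mm above its foot). Origin: centre of its foot
- hob: black glass built-in hob, a slab 510 (x) by 288 (y), 6 thick on the worktop, fixed, with two ring-marked cooking zones; to the left or the right of the crock. Origin: centre of its underside, x and y along the world's. Directly away from the hob means along world -y if the hob lies at positive y, along world +y if it lies at negative y
- board: dark wooden chopping board, 400 x 260 x 18 mm, fixed, on the other side of the crock from the hob. Origin: centre of its underside
- oil: green glass oil bottle with black cap, diameter 60, 210 mm tall, standing on the board; leave alone. Origin: centre of its foot
- mill: wooden pepper mill, diameter 54, 138 mm tall, standing on the board; leave alone. Origin: centre of its foot
- canister: white canister with wooden lid, diameter 102, 114 mm tall, on the worktop beyond the crock; leave alone. Origin: centre of its foot
Mind the look-alikes: they are no part of the job. Leave any pink or red look-alike of the crock alone.

How it is judged (in metres and radians):
On the way:
1. the turner is lowered, still held, until its handle end is within about 35 mm of the crock's inner floor (horizontal distance between turner_handle_end and crock below 0.06 m and z of turner_handle_end in the frame of crock between 0 and 0.045 m and contact force between turner and the fingers above 1 N and angle between crock's own z axis and vertical below 0.15 rad), for 0.1 s.
At the end, for the whole second after the job is handed in: Turner at rest and released in the upright crock: handle end within 22 mm of the inner floor, blade up (edge over 200 mm above the worktop) and leaning away from the hob: blade edge over 55 mm from the crock's axis on that side and under 95 mm sideways; pot on the hob (horizontal distance between turner_handle_end and crock below 0.06 m and z of turner_handle_end in the frame of crock below 0.03 m and height (world z) of turner_blade_end above 0.2 m and ((world y of hob above 0 m and y of turner_blade_end in the frame of crock below -0.055 m) or (world y of hob below 0 m and y of turner_blade_end in the frame of crock above 0.055 m)) and x of turner_blade_end in the frame of crock between -0.095 and 0.095 m and contact force between turner and crock above 0.05 N and linear speed of turner below 0.03 m/s and angle between crock's own z axis and vertical below 0.1 rad and horizontal distance between pot and hob below 0.2 m); the robot touches nothing.
It fails at once if the crock is tipped by more than 20 degrees or shifted by more than 40 mm (angle between crock's own z axis and vertical above 0.35 rad or distance of crock from where it was at the start of the episode above 0.04 m).
It fails at once if the pot is shifted or lifted by more than 40 mm (distance of pot from where it was at the start of the episode above 0.04 m).
It fails at once if the oil bottle, mill or canister is moved by more than 30 mm (distance of any of oil, mill, canister from where it was at the start of the episode above 0.03 m).
It also fails if it takes over 51 s, if anything falls off the work surface, if the arm or the gripper's body presses on something with over 40 N, if the wrist force passes 120 N, or if a joint passes its speed limit or range.

ROBOT

A 6-joint arm with a two-finger parallel gripper is mounted at the origin on the work surface. World frame = base frame: x ahead of the robot, y to its left, z up, the work surface at z = 0. Lengths are in m, angles in degrees, forces in N, time in s.
With the tool pointing down it reaches from about 0.3 to 0.75 m from the base axis. Payload 8.5 kg.
Tool frame: the origin (TCP) lies between the finger pads; the fingertips stand env.finger_overhang ahead of it and the grasp point (between the pads) lies 2 mm behind it (env.finger_overhang is the distance from the TCP to the fingertips, in m); z points along the fingers, y is the line along which they close (so a half turn about z gives the same grasp; the last joint's range is limited). The gripper opens to 85 mm and grips with 20 to 120 N. Pads are 22 mm wide; open, the fingers measure 114 mm over their backs; the gripper's body (76 mm by 85 mm) begins 54 mm behind the grasp point. The pads swing forward as they close: fully open they stand 13 mm farther back than shut.
Start: joints at [-77.882, 21.807, 74.336, -0, 83.858, -12.336], TCP at [0.228, -0.501, 0.248] pointing down, gripper open.
Joint ranges: [-178.18, 178.18], [-50.72, 133.34], [12.68, 142.11], [-81.47, 261.47], [9.98, 163.14], [-165.26, 165.26]. Speed limits (degrees/s): [136.94, 136.94, 180, 180, 180, 180].

INTERFACE

Orientations are given as a 3x3 rotation matrix whose columns are the frame's x, y, z axes.
In Python, from rig import env gives the robot as it stands. The module is installed in compiled form; this text tells all that it offers.
- The arm moves only by the tool jog_arm, never from a script. Its arguments are lists of equal length, an entry for each row: "hand": the finger opening in m, from 0 to 0.0854; "travel": the shift along the world's x, y, z in m, a list of three; "yaw": the turn about the world's z in rad. A call has exactly 5 rows; each row shifts and turns the commanded pose from where the row before left it; what a row does not reach is not made up. A row lasts 1/8 s, in which the tool goes at most 62.5 mm and 10.7 degrees, less where a joint would pass 70% of its speed; a pose out of reach is approached as far as the arm can. A call is refused whole if a number of a shift passes 0.0625 or a number of a turn 0.188, either way. A call with a gripper value outside its range is refused whole. The fingers move at their own pace and stop on an object; "grip_force" is the grip in N (left out, the last holds). Time passes only in rows, so rows that do not move let the fingers close, or fill a call up. It gives the time, the measured TCP pose, the force, the opening and the grip force at its end, in the units of the state.
- env.observe(): the state, without advancing time (a new reading comes with each control period).
- env.get_image(name): name is "side" or "top" or "wrist"; returns the picture (400x640x3 uint8, red, green, blue); there is no depth.
- env.calibration(name): a dict with "fx", "fy", "cx", "cy" (pixels), "position" and "rotation" of the camera in the world; the wrist camera has in their place "hand_eye" (4x4, takes a point from camera to tool coordinates, whose origin is the TCP and whose axes are the flange's). Camera axes: x right, y down, z forward; pixel columns grow to the right and rows downward; lengths in m; the calibration is good to about 2 mm. A picture is of the moment at which its call begins: read the wrist's pose just before it. calibration takes no time and is no camera call.
- env.close_job(): hands the job in; it is judged then, once.
The state is a dict: "time_s": time; "q": joint angles; "qvel": joint speeds; "joint_efforts": joint torques, N m; "position": TCP position; "tool_rot": TCP orientation; "ft_force": force on the tool from outside, world axes, zero at the start; "wrist_torque": the same for the moment, N m; "grip_width": finger opening in m; "gripper_force": force on a finger pad.
Only numpy, scipy, OpenCV 4.12 (cv2) and the standard library are available. Lean on these libraries where they do the work, as an engineer would, in place of code of your own. Each camera call takes 0.05 s, during which the arm holds its last target. There are 200 camera calls.

## Working session

There is one attempt and no reset: what is moved stays moved. The work goes in short steps, Python scripts to look and compute and a tool call to move; the robot and the scene stay as the last step left them, time stands still between calls to the robot, and variables do not carry over. Pictures are saved under pics/ and viewed, at most 10 in all, crops included, and the job is handed in when it is done.

Besides the shell and the picture viewer there is one more tool, called by a JSON object that holds its "fn" and its "kwargs", one argument or row to a line. jog_arm: Moves the arm, as the interface text tells. Its arguments: {"type":"object","properties":{"hand":{"type":"array"},"travel":{"type":"array"},"yaw":{"type":"array"},"grip_force":{"type":"number"}},"required":["hand","travel","yaw"]}

```bash
mkdir -p pics
cat > h.py <<'E'
import numpy as np, cv2
from rig import env
def snap(n,f):
    s=env.observe(); im=env.get_image(n); cv2.imwrite('pics/'+f+'.png',im[:,:,::-1]); return s,im
def cam(n,s=None):
    c=env.calibration(n)
    if 'hand_eye' in c:
        T=np.array(c['hand_eye']); R=np.array(s['tool_rot']); return c,R@T[:3,3]+np.array(s['position']),R@T[:3,:3]
    return c,np.array(c['position']),np.array(c['rotation'])
def ray(n,u,v,z,s=None):
    c,p,R=cam(n,s); d=R@np.array([(u-c['cx'])/c['fx'],(v-c['cy'])/c['fy'],1]); return p+d*(z-p[2])/d[2]
def proj(n,P,s=None):
    c,p,R=cam(n,s); q=R.T@(np.array(P)-p); return c['fx']*q[0]/q[2]+c['cx'],c['fy']*q[1]/q[2]+c['cy']
E
python3 - <<'E'
from h import *
snap('top','top0');snap('side','side0')
for n in('top','side','wrist'):print(n,env.calibration(n))
s=env.observe();print(s,env.finger_overhang)
E
```

```text
top {'fx': 437.89029604583584, 'fy': 437.89029604583584, 'cx': 322.60386588160117, 'cy': 198.8840000830349, 'position': array([0.39679854, 0.01494808, 1.33037486]), 'rotation': array([[ 0.00677968, -0.9964332 ,  0.08411254],
       [-0.99973197, -0.00861605, -0.0214885 ],
       [ 0.02213657, -0.08394431, -0.99622454]])}
side {'fx': 417.84558305969625, 'fy': 417.84558305969625, 'cx': 322.82613851730696, 'cy': 203.35948571011988, 'position': array([0.84835762, 0.33181138, 1.05626453]), 'rotation': array([[-0.69378894,  0.63404005, -0.3415408 ],
       [ 0.72005174,  0.61959308, -0.31245785],
       [ 0.01350552, -0.46270685, -0.88640847]])}
wrist {'fx': 303.5102324359503, 'fy': 303.5102324359503, 'cx': 323.23334207792766, 'cy': 197.03462993218827, 'hand_eye': array([[ 1.41790765e-04, -9.48469595e-01, -3.16868123e-01,
         8.05917544e-02],
       [ 9.99999902e-01,  2.67350078e-04, -3.52773475e-04,
        -1.27878451e-03],
       [ 4.19309632e-04, -3.16868042e-01,  9.48469540e-01,
        -1.24676236e-01],
       [ 0.00000000e+00,  0.00000000e+00,  0.00000000e+00,
         1.00000000e+00]])}
{'time_s': 0.1, 'q': array([-7.78826641e+01,  2.18385273e+01,  7.43808919e+01,  7.10430439e-04,
        8.38577667e+01, -1.23356869e+01]), 'qvel': array([-0.05718274, -0.09759653, -0.09058499,  0.10134176, -0.07661054,
       -0.10656652]), 'joint_efforts': array([ 4.23410616e-03, -4.49221087e+01, -2.31657743e+01, -1.94212107e-04,
        3.70412847e-03,  1.31042304e-05]), 'position': array([ 0.22761942, -0.50041847,  0.24775757]), 'tool_rot': array([[ 9.10301568e-01,  4.13945627e-01, -2.70732190e-04],
       [ 4.13945607e-01, -9.10300661e-01,  1.31972073e-03],
       [ 2.99844932e-04, -1.31341225e-03, -9.99999093e-01]]), 'ft_force': array([0.13148317, 0.23875336, 0.56453334]), 'wrist_torque': array([-0.01220527, -0.06022445,  0.02027386]), 'gripper_force': 0.0, 'grip_width': 0.0857170747850067} 0.017
```

View pics/top0.png

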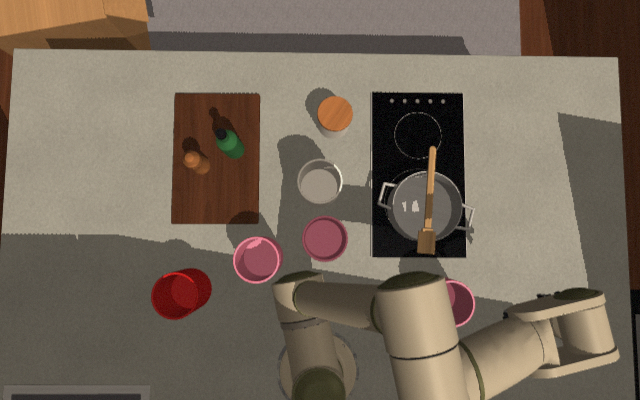

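View pics/side0.png

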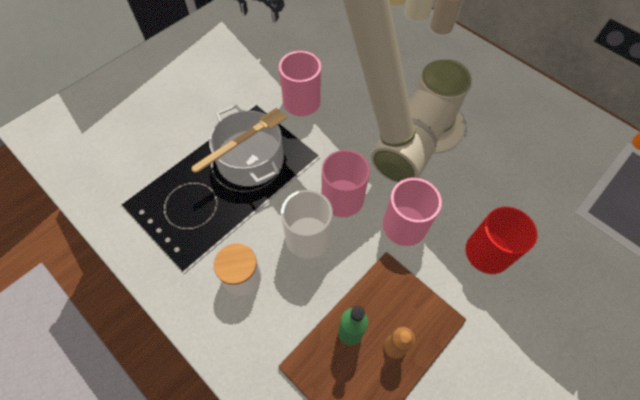

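The hob is on the right in the top view, so it lies at negative y and the lean must go to +y. The turner runs from the handle end at about (432,148) to the blade edge at about (427,252).

Crock candidates in the top view are white (320,181), pink (325,239), pink (257,259), pink (455,302) and red (180,294). Only (320,181) is white, and it stands between the hob and the board. I'll measure it and confirm it in an enlarged crop.

Run:
```python
from h import *
im=cv2.imread('pics/top0.png'); hsv=cv2.cvtColor(im,cv2.COLOR_BGR2HSV)
m=cv2.inRange(hsv,(8,70,110),(25,255,255)); m[:,:395]=0;m[:,475:]=0;m[:130]=0;m[265:]=0
c=max(cv2.findContours(m,0,1)[0],key=cv2.contourArea);r=cv2.minAreaRect(c);b=cv2.boxPoints(r);print(r)
pts=c[:,0,:].astype(float); W=np.array([ray('top',u,v,.108)[:2] for u,v in pts])
r2=cv2.minAreaRect((W*1000).astype(np.float32));print('world mm',r2,cv2.boxPoints(r2))
for lo in(20,35,60,80):
    a=W[np.argsort(W[:,0])];
# ends
i=np.argsort(W[:,0]);print('blade',W[i[:8]].mean(0),'handle',W[i[-5:]].mean(0))
# crock, threshold whites around
for n,f,box in(('top','top0',(290,150,350,212)),('side','side0',(270,180,345,265))):
    im=cv2.imread(f'pics/{f}.png');x0,y0,x1,y1=box;cr=cv2.resize(im[y0:y1,x0:x1],None,fx=6,fy=6,interpolation=2)
    if n=='top': A=cr
    else: B=cr
h=min(A.shape[0],B.shape[0]);cv2.imwrite('pics/crop.png',np.hstack([A[:h],B[:h]])[:,:800]);print(h)
```

```text
((431.1062316894531, 171.40707397460938), (6.917975902557373, 50.953556060791016), 3.814074993133545)
world mm ((581.2241821289062, -318.3248596191406), (19.641155242919922, 145.74484252929688), 85.4344482421875) [[ 507.8013  -322.31366]
 [ 653.0836  -333.91492]
 [ 654.6471  -314.33606]
 [ 509.36475 -302.7348 ]]
blade [ 0.51328855 -0.31740253] handle [ 0.65262777 -0.3218787 ]
372
```

View pics/crop.png

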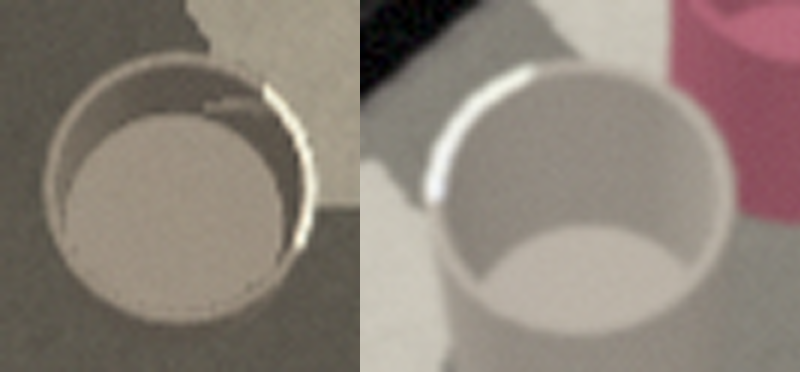

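The crop confirms it: white crock, empty, rim centre at about (320.2,181.2) in the top view.

Run:
```python
from h import *
c=ray('top',320.25,181.2,.155);print('crock',c, 'diam',ray('top',297.5,181,.155)[1]-ray('top',343,181,.155)[1])
print('side check',proj('side',[c[0],c[1],.155]))
im=cv2.imread('pics/top0.png'); hsv=cv2.cvtColor(im,cv2.COLOR_BGR2HSV)
m=cv2.inRange(hsv,(5,60,50),(28,255,255)); m[:,:405]=0;m[:,455:]=0;m[:130]=0;m[262:]=0
n,l,st,ce=cv2.connectedComponentsWithStats(m);k=1+st[1:,4].argmax();print(st[k])
ys,xs=np.where(l==k);W=np.array([ray('top',u,v,.108)[:2] for u,v in zip(xs,ys)])
h=W[W[:,0]>W[:,0].min()+.09]; d=cv2.fitLine(h.astype(np.float32),2,0,.01,.01).ravel();print('axis',d,'yaw',np.degrees(np.arctan2(d[1],d[0])))
e=d[:2]*np.sign(d[0]);t=(W-d[2:])@e;o=d[2:]
print('blade end',o+e*t.min(),'handle end',o+e*t.max(),'len',np.ptp(t))
```

```text
crock [ 0.54395408 -0.003715    0.155     ] diam 0.12301190333455966
side check (np.float64(305.1715078377812), np.float64(210.04680616858226))
[ 417  146   20  109 1102]
axis [ 0.99634534 -0.0854166   0.5469224  -0.31481934] yaw -4.8999815
blade end [ 0.35006443 -0.29794272] handle end [ 0.65415691 -0.32401254] len 0.3052079099154749
```

{"fn": "jog_arm", "kwargs": {
  "hand": [0.085, 0.085, 0.085, 0.085, 0.085],
  "travel": [
    [0.0085, 0.0135, -0.002],
    [0.0085, 0.0135, -0.002],
    [0.0085, 0.0135, -0.002],
    [0.0085, 0.0135, -0.002],
    [0.0085, 0.0135, -0.002]
  ],
  "yaw": [0.175, 0.175, 0.175, 0.175, 0.175],
  "grip_force": 20
}}

```text
time_s: 0.72
position: [0.2704, -0.4325, 0.2379]
tool_rot: [[0.26, 0.966, -0.0], [0.966, -0.26, 0.001], [0.001, -0.0, -1.0]]
ft_force: [0.2, -0.1, 0.6]
grip_width: 0.0847
gripper_force: 0.0
```

{"fn": "jog_arm", "kwargs": {
  "hand": [0.085, 0.085, 0.085, 0.085, 0.085],
  "travel": [
    [0.0085, 0.0135, -0.004],
    [0.0085, 0.0135, -0.004],
    [0.0085, 0.0135, -0.004],
    [0.0085, 0.0135, -0.004],
    [0.0085, 0.0135, -0.004]
  ],
  "yaw": [0.175, 0.175, 0.175, 0.175, 0.175]
}}

```text
time_s: 1.35
position: [0.3128, -0.365, 0.2179]
tool_rot: [[-0.574, 0.819, -0.0], [0.819, 0.574, 0.001], [0.001, 0.0, -1.0]]
ft_force: [0.5, -0.6, 0.8]
grip_width: 0.0855
gripper_force: 0.0
```

{"fn": "jog_arm", "kwargs": {
  "hand": [0.085, 0.085, 0.085, 0.085, 0.085],
  "travel": [
    [0.0085, 0.0135, -0.006],
    [0.0085, 0.0135, -0.006],
    [0.0085, 0.0135, -0.006],
    [0.0085, 0.0135, -0.006],
    [0.0085, 0.0135, 0]
  ],
  "yaw": [0.175, 0.175, 0.175, 0.175, 0.175]
}}

```text
time_s: 1.98
position: [0.3552, -0.2974, 0.1937]
tool_rot: [[-0.996, 0.084, -0.001], [0.084, 0.996, 0.001], [0.001, 0.001, -1.0]]
ft_force: [0.8, -0.4, -0.7]
grip_width: 0.0852
gripper_force: 0.0
```

Run:
```python
from h import *
s,im=snap('wrist','w1');print(s['position'],s['tool_rot'][:2,:2],s['q'],s['time_s'])
print(proj('wrist',[.352,-.298,.104],s),proj('wrist',[*s['position'][:2],.104],s))
```

```text
[ 0.35521123 -0.29741178  0.19368549] [[-0.99646684  0.08398212]
 [ 0.08398092  0.99646654]] [-5.46308517e+01  1.62528993e+01  9.27379264e+01 -2.95663119e-04
  7.10992156e+01 -1.39813292e+02] 1.975
(np.float64(320.9030391245578), np.float64(207.4026177404281)) (np.float64(322.04421808611613), np.float64(211.31131435080226))
```

View pics/w1.png

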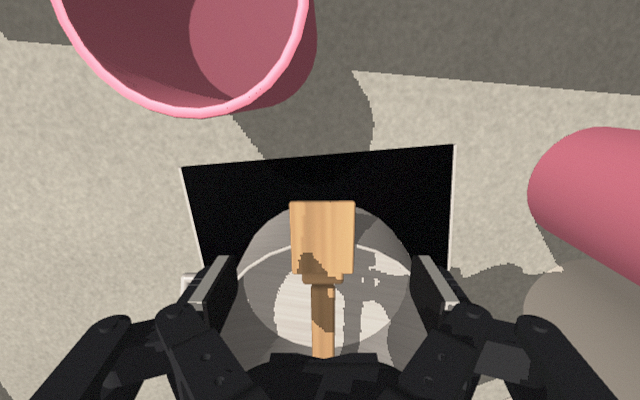

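The blade is centred between the fingers: its edge is at row ~203, u 290–355, about 5 mm beyond the TCP. Next I lower and grip gently.

{"fn": "jog_arm", "kwargs": {
  "hand": [0.085, 0.085, 0.085, 0.085, 0.085],
  "travel": [
    [0, 0, -0.025],
    [0, 0, -0.025],
    [0, 0, -0.022],
    [0, 0, -0.02],
    [0, 0, 0]
  ],
  "yaw": [0, 0, 0, 0, 0]
}}

```text
time_s: 2.65
position: [0.3547, -0.2978, 0.1014]
tool_rot: [[-0.996, 0.092, -0.002], [0.092, 0.996, 0.002], [0.002, 0.002, -1.0]]
ft_force: [-0.6, -0.5, 0.2]
grip_width: 0.0848
gripper_force: 0.0
```

{"fn": "jog_arm", "kwargs": {
  "hand": [0.05, 0.045, 0.045, 0.045, 0.045],
  "travel": [
    [0, 0, 0],
    [0, 0, 0],
    [0, 0, 0],
    [0, 0, 0],
    [0, 0, 0]
  ],
  "yaw": [0, 0, 0, 0, 0],
  "grip_force": 20
}}

```text
time_s: 3.28
position: [0.3554, -0.2985, 0.1027]
tool_rot: [[-0.996, 0.09, 0.001], [0.09, 0.996, -0.001], [-0.001, -0.001, -1.0]]
ft_force: [-1.1, -0.8, 4.7]
grip_width: 0.0492
gripper_force: 22.4
```

{"fn": "jog_arm", "kwargs": {
  "hand": [0.045, 0.045, 0.045, 0.045, 0.045],
  "travel": [
    [0, 0, 0],
    [0, 0, 0.01],
    [0, 0, 0.02],
    [0, 0, 0.03],
    [0, 0, 0.04]
  ],
  "yaw": [0, 0, 0, 0, 0]
}}

```text
time_s: 3.9
position: [0.3548, -0.2975, 0.2031]
tool_rot: [[-0.996, 0.09, -0.001], [0.09, 0.996, 0.002], [0.002, 0.002, -1.0]]
ft_force: [0.1, -0.7, -1.2]
grip_width: 0.0491
gripper_force: 21.9
```

Run:
```python
from h import *
a=snap('side','s1')[1];b=snap('wrist','w2')[1]
cv2.imwrite('pics/c2.png',np.hstack([a[30:300,100:400],b[130:400,80:560]])[:,:,::-1]);s=env.observe();print(s['position'],s['ft_force'],s['gripper_force'],s['grip_width'])
```

```text
[ 0.35596175 -0.2990399   0.20600596] [ 0.43786793 -0.24362889 -1.6310253 ] 21.912935972213745 0.049689705599010384
```

View pics/c2.png

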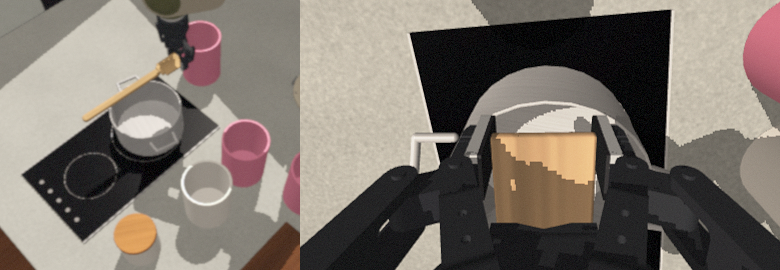

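Held; the handle end shows in the side view at about (185,149). I'll work out the droop from that pixel.

```bash
cat >> h.py <<'E'
def droop(n,u,v,s,L=.294):
    "droop of the handle below level, from the pixel of its end"
    c,p,R=cam(n); d=R@np.array([(u-c['cx'])/c['fx'],(v-c['cy'])/c['fy'],1])
    h=-np.array(s['tool_rot'])[:,0]; h[2]=0; h/=np.linalg.norm(h); g=np.array(s['position'])
    nrm=np.cross(h,[0,0,1]); P=p+d*(nrm@(g-p))/(nrm@d); q=P-g
    return P,np.degrees(np.arctan2(-q[2],q@h)),np.linalg.norm(q)
E
python3 - <<'E'
from h import *
print(droop('side',185,149,env.observe()))
E
```

```text
(array([ 0.64505828, -0.32499181,  0.19104238]), np.float64(2.9511282184913985), np.float64(0.2906444863108627))
```

{"fn": "jog_arm", "kwargs": {
  "hand": [0.045, 0.045, 0.045, 0.0485, 0.0485],
  "travel": [
    [0, 0, -0.03],
    [0, 0, -0.03],
    [0, 0, -0.015],
    [0, 0, 0],
    [0, 0, 0]
  ],
  "yaw": [0, 0, 0, 0, 0]
}}

```text
time_s: 4.62
position: [0.3553, -0.2982, 0.1278]
tool_rot: [[-0.996, 0.09, 0.0], [0.09, 0.996, -0.0], [-0.0, -0.0, -1.0]]
ft_force: [0.2, -0.2, -0.4]
grip_width: 0.0492
gripper_force: 21.9
```

{"fn": "jog_arm", "kwargs": {
  "hand": [0.0488, 0.0488, 0.049, 0.049, 0.049],
  "travel": [
    [0, 0, 0],
    [0, 0, 0],
    [0, 0, 0],
    [0, 0, 0],
    [0, 0, 0]
  ],
  "yaw": [0, 0, 0, 0, 0]
}}

```text
time_s: 5.25
position: [0.3552, -0.2981, 0.1273]
tool_rot: [[-0.996, 0.09, 0.0], [0.09, 0.996, 0.0], [-0.0, 0.0, -1.0]]
ft_force: [0.2, -0.2, -0.9]
grip_width: 0.0495
gripper_force: 21.9
```

```bash
cat >> h.py <<'E'
def wood(im,box):
    x0,y0,x1,y1=box; hsv=cv2.cvtColor(im,cv2.COLOR_RGB2HSV); m=cv2.inRange(hsv,(8,60,60),(26,255,255)); k=np.zeros_like(m);k[y0:y1,x0:x1]=m[y0:y1,x0:x1]
    n,l,st,_=cv2.connectedComponentsWithStats(k); i=1+st[1:,4].argmax(); ys,xs=np.where(l==i); return np.c_[xs,ys]
E
python3 - <<'E'
from h import *
s,im=snap('side','s2');p=wood(im,(130,40,300,220))
e=p[p[:,0]<p[:,0].min()+4].mean(0);print(e,droop('side',*e,s),s['gripper_force'],s['grip_width'],s['position'])
E
```

```text
[190.75    163.71875] (array([ 0.64844474, -0.32454822,  0.12814635]), np.float64(-0.15886639860587282), np.float64(0.2944537540152605)) 21.92238986492157 0.04950271770954105 [ 0.35517821 -0.2981457   0.12732991]
```

{"fn": "jog_arm", "kwargs": {
  "hand": [0.0492, 0.0492, 0.0494, 0.0494, 0.0496],
  "travel": [
    [0, 0, 0],
    [0, 0, 0],
    [0, 0, 0],
    [0, 0, 0],
    [0, 0, 0]
  ],
  "yaw": [0, 0, 0, 0, 0]
}}

```text
time_s: 5.92
position: [0.3552, -0.2982, 0.1273]
tool_rot: [[-0.996, 0.09, -0.0], [0.09, 0.996, -0.0], [0.0, -0.0, -1.0]]
ft_force: [-0.2, -0.8, -0.3]
grip_width: 0.0497
gripper_force: 12.4
```

{"fn": "jog_arm", "kwargs": {
  "hand": [0.0496, 0.0497, 0.0497, 0.0498, 0.0498],
  "travel": [
    [0, 0, 0],
    [0, 0, 0],
    [0, 0, 0],
    [0, 0, 0],
    [0, 0, 0]
  ],
  "yaw": [0, 0, 0, 0, 0]
}}

```text
time_s: 6.55
position: [0.3552, -0.2981, 0.1273]
tool_rot: [[-0.996, 0.09, 0.0], [0.09, 0.996, 0.0], [-0.0, 0.0, -1.0]]
ft_force: [0.3, 0.7, 0.6]
grip_width: 0.0495
gripper_force: 6.2
```

Run:
```python
from h import *
s,im=snap('side','s3');p=wood(im,(130,40,300,220))
e=p[p[:,0]<p[:,0].min()+4].mean(0);print(e,droop('side',*e,s),s['gripper_force'],s['grip_width'],s['position'])
```

```text
[192.88461538 168.26923077] (array([ 0.64864355, -0.32457323,  0.1061209 ]), np.float64(4.115540376715039), np.float64(0.2954225603053522)) 6.187830492854118 0.0495083306273216 [ 0.35517082 -0.29813988  0.12732278]
```

At 0.0498 m opening the grip falls to about 6 N and the handle swings down under its own weight. Next I lift with a tight grip, then loosen to let it hang.

{"fn": "jog_arm", "kwargs": {
  "hand": [0.047, 0.047, 0.047, 0.047, 0.047],
  "travel": [
    [0, 0, 0.02],
    [0, 0, 0.04],
    [0, 0, 0.05],
    [0, 0, 0.05],
    [0, 0, 0.05]
  ],
  "yaw": [0, 0, 0, 0, 0]
}}

```text
time_s: 7.22
position: [0.3549, -0.2978, 0.339]
tool_rot: [[-0.996, 0.09, 0.0], [0.09, 0.996, -0.0], [-0.0, -0.0, -1.0]]
ft_force: [0.1, -0.8, 0.2]
grip_width: 0.0496
gripper_force: 21.2
```

{"fn": "jog_arm", "kwargs": {
  "hand": [0.047, 0.047, 0.047, 0.0496, 0.0497],
  "travel": [
    [0, 0, 0.05],
    [0, 0, 0.05],
    [0, 0, 0.025],
    [0, 0, 0],
    [0, 0, 0]
  ],
  "yaw": [0, 0, 0, 0, 0]
}}

```text
time_s: 7.85
position: [0.3551, -0.2981, 0.4608]
tool_rot: [[-0.996, 0.09, -0.001], [0.09, 0.996, 0.002], [0.002, 0.002, -1.0]]
ft_force: [-0.4, -0.8, -0.9]
grip_width: 0.0496
gripper_force: 9.3
```

{"fn": "jog_arm", "kwargs": {
  "hand": [0.0498, 0.0498, 0.0498, 0.0498, 0.0498],
  "travel": [
    [0, 0, 0],
    [0, 0, 0],
    [0, 0, 0],
    [0, 0, 0],
    [0, 0, 0]
  ],
  "yaw": [0, 0, 0, 0, 0]
}}

```text
time_s: 8.48
position: [0.3552, -0.2982, 0.4623]
tool_rot: [[-0.996, 0.09, -0.0], [0.09, 0.996, 0.0], [0.0, 0.0, -1.0]]
ft_force: [-1.1, 0.2, 0.5]
grip_width: 0.0498
gripper_force: 6.7
```

Run:
```python
from h import *
s,im=snap('side','s4');print(s['gripper_force'],s['grip_width'],s['position'],s['q'])
cv2.imwrite('pics/c4.png',cv2.resize(im[0:260,60:400],None,fx=2,fy=2)[:,:,::-1])
for a in (0,30,60,90):
    h=-s['tool_rot'][:,0];print(a,proj('side',s['position']+.294*(h*np.cos(np.radians(a))-np.array([0,0,1])*np.sin(np.radians(a)))))
```

```text
6.663102954626083 0.049805312834022494 [ 0.3551677  -0.29815356  0.46228847] [-5.46907950e+01  9.15516748e+00  5.78173678e+01  8.63989749e-04
  1.13028854e+02 -1.39542713e+02]
0 (np.float64(144.40856895087973), np.float64(68.15123012342306))
30 (np.float64(183.71177885184338), np.float64(108.70093507156885))
60 (np.float64(231.59414560769693), np.float64(115.34455229787794))
90 (np.float64(278.0715791391048), np.float64(97.4282904153851))
```

View pics/c4.png

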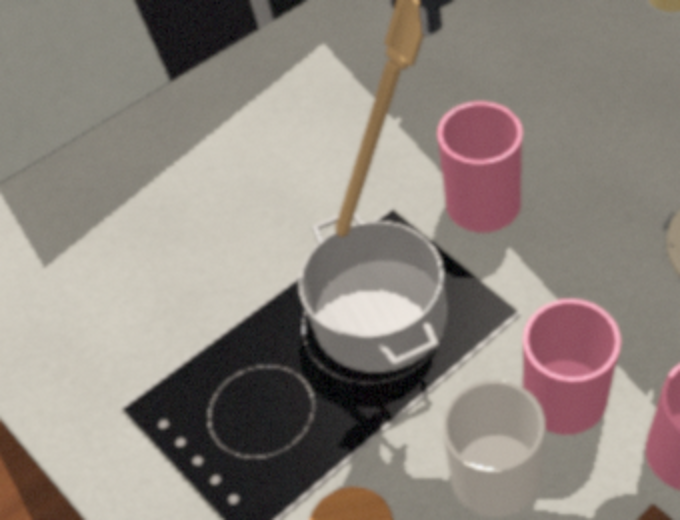

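The handle end is at about (231,116) in the full image. It hangs some 60° below level with the handle towards +x. Turning by −85° points the handle at −y and the blade at +y, which is the lean wanted.

{"fn": "jog_arm", "kwargs": {
  "hand": [0.0498, 0.0498, 0.0498, 0.0497, 0.047],
  "travel": [
    [0.01, 0.02, 0.02],
    [0.019, 0.038, 0.02],
    [0.019, 0.038, 0],
    [0.019, 0.038, 0],
    [0.019, 0.038, 0]
  ],
  "yaw": [-0.1, -0.15, -0.15, -0.15, -0.15]
}}

```text
time_s: 9.15
position: [0.4416, -0.1248, 0.5024]
tool_rot: [[-0.7, 0.714, 0.0], [0.714, 0.7, -0.0], [-0.0, 0.0, -1.0]]
ft_force: [0.1, 0.2, -0.8]
grip_width: 0.0495
gripper_force: 22.0
```

{"fn": "jog_arm", "kwargs": {
  "hand": [0.047, 0.047, 0.047, 0.047, 0.047],
  "travel": [
    [0.019, 0.038, 0],
    [0.019, 0.038, 0],
    [0.019, 0.038, 0],
    [0.019, 0.038, 0],
    [0.019, 0.038, 0]
  ],
  "yaw": [-0.15, -0.15, -0.15, -0.15, -0.15]
}}

```text
time_s: 9.78
position: [0.5366, 0.0653, 0.5024]
tool_rot: [[-0.026, 1.0, 0.0], [1.0, 0.026, 0.0], [0.0, 0.0, -1.0]]
ft_force: [0.7, 0.1, 0.1]
grip_width: 0.0497
gripper_force: 22.0
```

{"fn": "jog_arm", "kwargs": {
  "hand": [0.047, 0.047, 0.047, 0.047, 0.047],
  "travel": [
    [0.008, 0.015, 0],
    [0, 0, 0],
    [0, 0, 0],
    [0, 0, 0],
    [0, 0, 0]
  ],
  "yaw": [-0.031, 0, 0, 0, 0]
}}

```text
time_s: 10.4
position: [0.5439, 0.0783, 0.5026]
tool_rot: [[0.001, 1.0, 0.0], [1.0, -0.001, -0.0], [-0.0, 0.0, -1.0]]
ft_force: [0.1, 0.0, -0.4]
grip_width: 0.0495
gripper_force: 22.0
```

Run:
```python
from h import *
s,im=snap('side','s5');s2,tp=snap('top','t5');print(s['gripper_force'],s['grip_width'],s['position'],s['q'],s['tool_rot'][:,0])
for a in (50,60,70,80):
    h=-s['tool_rot'][:,0];P=s['position']+.294*(h*np.cos(np.radians(a))-np.array([0,0,1])*np.sin(np.radians(a)));print(a,proj('side',P),proj('top',P))
cv2.imwrite('pics/c5.png',np.hstack([im[20:400,170:500],tp[20:400,200:500]])[:,:,::-1])
```

```text
22.02450156211853 0.049463437002609224 [0.54393357 0.07830811 0.50260919] [-4.15337102e+00  2.04912503e+01  3.56534322e+01 -6.67367491e-04
  1.23828621e+02 -4.11505004e+00] [ 6.75323965e-04  9.99999771e-01 -4.30832369e-05]
50 (np.float64(270.03469059747266), np.float64(155.4798057547898)) (np.float64(365.1035239658104), np.float64(175.42308990395014))
60 (np.float64(283.92953784210266), np.float64(173.64648436465262)) (np.float64(346.9161796635526), np.float64(176.86549498786604))
70 (np.float64(298.6882708962313), np.float64(190.86223167232754)) (np.float64(328.0100614975738), np.float64(177.81827739802142))
80 (np.float64(314.2385348880729), np.float64(207.07138409817236)) (np.float64(308.5781345704029), np.float64(178.30027806140288))
```

View pics/c5.png

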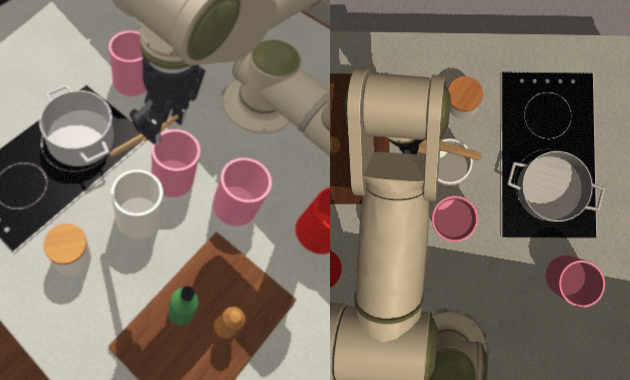

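The handle end shows at side (280,174) and top (350,175), so it is about 58–60° below level. I loosen a little more for a steeper hang (about 70°).

{"fn": "jog_arm", "kwargs": {
  "hand": [0.0498, 0.04985, 0.04985, 0.04985, 0.047],
  "travel": [
    [0, 0, 0],
    [0, 0, 0],
    [0, 0, 0],
    [0, 0, 0],
    [0, 0, 0]
  ],
  "yaw": [0, 0, 0, 0, 0]
}}

```text
time_s: 11.12
position: [0.5442, 0.0789, 0.5023]
tool_rot: [[-0.0, 1.0, -0.0], [1.0, 0.0, -0.0], [-0.0, -0.0, -1.0]]
ft_force: [-0.4, 0.2, -0.0]
grip_width: 0.0494
gripper_force: 21.6
```

Run:
```python
from h import *
s,im=snap('side','s6');s2,tp=snap('top','t6')
p=wood(im,(255,140,345,215));e=p[p[:,0]<p[:,0].min()+4].mean(0);print('side',e)
p=wood(tp,(280,160,390,190));f=p[p[:,0]>p[:,0].max()-4].mean(0);print('top',f)
for a in (55,60,65,70,75,80):
    h=-s['tool_rot'][:,0];P=s['position']+.294*(h*np.cos(np.radians(a))-np.array([0,0,1])*np.sin(np.radians(a)));print(a,np.round(proj('side',P)),np.round(proj('top',P)),P.round(3))
```

```text
side [280.95454545 173.77272727]
top [348.39393939 175.60606061]
55 [277. 165.] [356. 176.] [ 0.544 -0.09   0.261]
60 [284. 174.] [347. 177.] [ 0.544 -0.068  0.248]
65 [291. 183.] [337. 177.] [ 0.544 -0.045  0.236]
70 [299. 191.] [328. 178.] [ 0.544 -0.022  0.226]
75 [306. 199.] [318. 178.] [0.544 0.003 0.218]
80 [314. 207.] [308. 178.] [0.544 0.028 0.213]
```

{"fn": "jog_arm", "kwargs": {
  "hand": [0.0499, 0.0499, 0.0499, 0.0499, 0.0499],
  "travel": [
    [0, 0, 0],
    [0, 0, 0],
    [0, 0, 0],
    [0, 0, 0],
    [0, 0, 0]
  ],
  "yaw": [0, 0, 0, 0, 0]
}}

```text
time_s: 11.85
position: [0.5442, 0.0788, 0.5023]
tool_rot: [[-0.0, 1.0, 0.0], [1.0, 0.0, 0.0], [0.0, 0.0, -1.0]]
ft_force: [0.0, -0.5, -1.0]
grip_width: 0.0501
gripper_force: 3.3
```

```bash
cat > d.py <<'E'
from h import *
s,im=snap('side','s7');s2,tp=snap('top','t7')
p=wood(im,(255,140,345,215));e=p[p[:,0]<p[:,0].min()+4].mean(0);print('side',e)
p=wood(tp,(280,160,390,190));f=p[p[:,0]>p[:,0].max()-4].mean(0);print('top',f,s['gripper_force'],s['grip_width'])
E
python3 d.py
```

```text
side [280.9  173.45]
top [348.37142857 175.85714286] 3.3033354207873344 0.050120245276545454
```

{"fn": "jog_arm", "kwargs": {
  "hand": [0.04992, 0.04993, 0.04994, 0.04994, 0.047],
  "travel": [
    [0, 0, 0],
    [0, 0, 0],
    [0, 0, 0],
    [0, 0, 0],
    [0, 0, 0]
  ],
  "yaw": [0, 0, 0, 0, 0]
}}

```text
time_s: 12.58
position: [0.5442, 0.0789, 0.5023]
tool_rot: [[-0.0, 1.0, -0.0], [1.0, 0.0, -0.0], [-0.0, -0.0, -1.0]]
ft_force: [-1.1, 1.3, -0.8]
grip_width: 0.0493
gripper_force: 21.9
```

```bash
python3 d.py
```

```text
side [321.2195122  207.19512195]
top [307.75       172.35294118] 21.862576603889465 0.04926439964262807
```

Run:
```python
from h import *
s=env.observe();im=cv2.imread('pics/s7.png')[:,:,::-1];tp=cv2.imread('pics/t7.png')[:,:,::-1]
p=wood(np.ascontiguousarray(im),(255,140,380,260));print('side',p.min(0),p.max(0),len(p))
for y in range(p[:,1].min(),p[:,1].max()+1,6):
    r=p[p[:,1]==y][:,0];print(y,r.min(),r.max(),end=' | ')
p=wood(np.ascontiguousarray(tp),(270,150,390,200));print('\ntop',p.min(0),p.max(0),len(p))
for a in(80,85,90,95,100,110):
    h=-s['tool_rot'][:,0];P=s['position']+.294*(h*np.cos(np.radians(a))-np.array([0,0,1])*np.sin(np.radians(a)));print(a,np.round(proj('side',P)),np.round(proj('top',P)),P.round(3))
```

```text
side [319 140] [346 218] 711
140 337 346 | 146 331 344 | 152 331 342 | 158 331 339 | 164 324 335 | 170 324 334 | 176 326 333 | 182 325 332 | 188 324 331 | 194 323 330 | 200 321 329 | 206 321 327 | 212 320 326 | 218 321 323 | 
top [270 150] [314 199] 1713
80 [314. 207.] [308. 178.] [0.544 0.028 0.213]
85 [322. 215.] [299. 178.] [0.544 0.053 0.209]
90 [331. 222.] [289. 178.] [0.544 0.079 0.208]
95 [339. 230.] [279. 178.] [0.544 0.104 0.209]
100 [348. 236.] [269. 178.] [0.544 0.13  0.213]
110 [365. 249.] [248. 177.] [0.544 0.179 0.226]
```

The turner now hangs about 85° below level, handle end at side (322,217), leaning slightly the right way. I move the foot over the −y half of the crock and lower it.

{"fn": "jog_arm", "kwargs": {
  "hand": [0.047, 0.047, 0.047, 0.047, 0.047],
  "travel": [
    [0, -0.02, 0],
    [0, -0.03, 0],
    [0, -0.025, 0],
    [0, -0.01, 0],
    [0, 0, 0]
  ],
  "yaw": [0, 0, 0, 0, 0]
}}

```text
time_s: 13.3
position: [0.5441, -0.0068, 0.5023]
tool_rot: [[0.001, 1.0, -0.0], [1.0, -0.001, 0.0], [0.0, -0.0, -1.0]]
ft_force: [-0.5, 0.5, -1.2]
grip_width: 0.0496
gripper_force: 21.9
```

Run:
```python
from h import *
s,im=snap('side','s8');p=wood(im,(250,130,380,275))
P=p[p[:,1]>p[:,1].max()-3].mean(0);print(P,s['position'],s['time_s'])
for a in(80,83,86,90):
    h=-s['tool_rot'][:,0];P=s['position']+.294*(h*np.cos(np.radians(a))-np.array([0,0,1])*np.sin(np.radians(a)));print(a,np.round(proj('side',P)),P.round(3))
cv2.imwrite('pics/c8.png',cv2.resize(im[100:280,200:440],None,fx=3,fy=3)[:,:,::-1])
```

```text
[295.9 193.7] [ 0.54414697 -0.00676362  0.50229196] 13.3
80 [288. 184.] [ 0.544 -0.058  0.213]
83 [293. 189.] [ 0.544 -0.043  0.21 ]
86 [297. 193.] [ 0.544 -0.027  0.209]
90 [304. 199.] [ 0.544 -0.007  0.208]
```

View pics/c8.png

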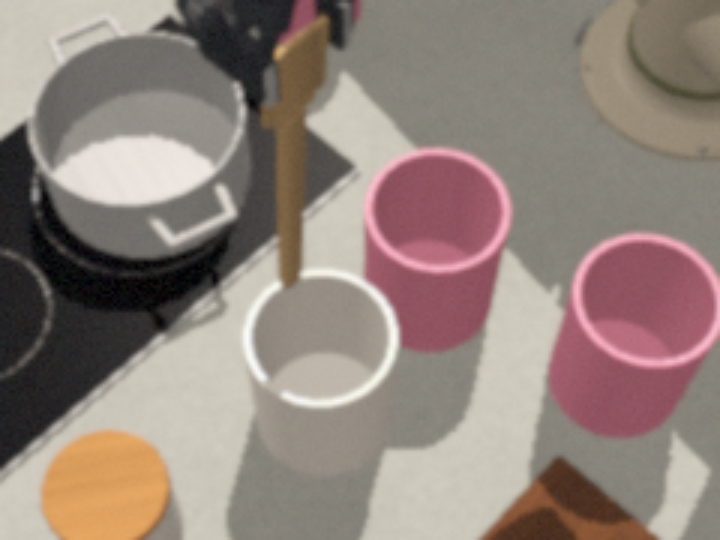

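The foot is at about (296,194), over the crock at y ≈ −0.03, z ≈ 0.21. Lowering.

{"fn": "jog_arm", "kwargs": {
  "hand": [0.047, 0.047, 0.047, 0.047, 0.047],
  "travel": [
    [0, 0, -0.02],
    [0, 0, -0.03],
    [0, 0, -0.03],
    [0, 0, -0.03],
    [0, 0, -0.02]
  ],
  "yaw": [0, 0, 0, 0, 0]
}}

```text
time_s: 13.98
position: [0.5439, -0.0051, 0.3711]
tool_rot: [[-0.001, 1.0, -0.001], [1.0, 0.001, 0.0], [0.0, -0.001, -1.0]]
ft_force: [-0.1, 0.7, -0.2]
grip_width: 0.0493
gripper_force: 21.9
```

{"fn": "jog_arm", "kwargs": {
  "hand": [0.047, 0.047, 0.047, 0.047, 0.047],
  "travel": [
    [0, 0, -0.02],
    [0, 0, -0.02],
    [0, 0, -0.012],
    [0, 0, 0],
    [0, 0, 0]
  ],
  "yaw": [0, 0, 0, 0, 0]
}}

```text
time_s: 14.6
position: [0.5444, -0.006, 0.3212]
tool_rot: [[-0.0, 1.0, 0.001], [1.0, 0.0, -0.0], [-0.0, 0.001, -1.0]]
ft_force: [-0.4, -0.4, -0.2]
grip_width: 0.0492
gripper_force: 21.8
```

{"fn": "jog_arm", "kwargs": {
  "hand": [0.0498, 0.0498, 0.0498, 0.0498, 0.0498],
  "travel": [
    [0, 0.015, -0.003],
    [0, 0.015, -0.003],
    [0, 0.015, 0],
    [0, 0.015, 0],
    [0, 0.01, 0]
  ],
  "yaw": [0, 0, 0, 0, 0]
}}

```text
time_s: 15.22
position: [0.5441, 0.0651, 0.3144]
tool_rot: [[-0.001, 1.0, 0.0], [1.0, 0.001, 0.0], [0.0, 0.0, -1.0]]
ft_force: [0.1, 0.2, -0.6]
grip_width: 0.0497
gripper_force: 6.5
```

{"fn": "jog_arm", "kwargs": {
  "hand": [0.0498, 0.0498, 0.0498, 0.0498, 0.0498],
  "travel": [
    [0, 0.01, -0.002],
    [0, 0.01, -0.004],
    [0, 0.01, -0.006],
    [0, 0.01, -0.006],
    [0, 0, 0]
  ],
  "yaw": [0, 0, 0, 0, 0]
}}

```text
time_s: 15.85
position: [0.544, 0.1045, 0.2956]
tool_rot: [[-0.001, 1.0, -0.001], [1.0, 0.001, 0.0], [0.0, -0.001, -1.0]]
ft_force: [0.4, 1.0, 0.3]
grip_width: 0.0498
gripper_force: 6.5
```

Run:
```python
from h import *
s,im=snap('side','s9');print(s['position'],s['ft_force'],s['gripper_force'],s['time_s'])
cv2.imwrite('pics/c9.png',cv2.resize(im[100:300,200:440],None,fx=2.9,fy=2.9)[:,:,::-1])
```

```text
[0.54397137 0.10451331 0.29564949] [0.36801583 0.99059219 0.27508294] 6.476227417588234 15.85
```

View pics/c9.png

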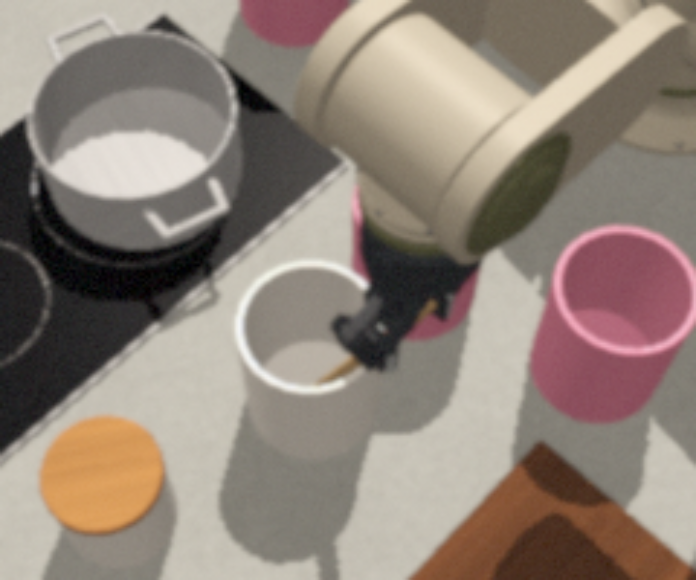

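The handle runs over the +y side of the rim with its foot inside the crock, and the crock hasn't moved. I keep tilting, then lower until it touches.

{"fn": "jog_arm", "kwargs": {
  "hand": [0.0498, 0.0498, 0.0498, 0.0498, 0.0498],
  "travel": [
    [0, 0.008, -0.006],
    [0, 0.006, -0.006],
    [0, 0.004, -0.006],
    [0, 0, 0],
    [0, 0, 0]
  ],
  "yaw": [0, 0, 0, 0, 0]
}}

```text
time_s: 16.52
position: [0.5442, 0.1219, 0.2784]
tool_rot: [[0.0, 1.0, 0.0], [1.0, -0.0, 0.0], [0.0, 0.0, -1.0]]
ft_force: [0.1, -0.3, 0.1]
grip_width: 0.0497
gripper_force: 6.5
```

{"fn": "jog_arm", "kwargs": {
  "hand": [0.0498, 0.0498, 0.0498, 0.0498, 0.0498],
  "travel": [
    [0, 0, -0.004],
    [0, 0, -0.004],
    [0, 0, 0],
    [0, 0, 0],
    [0, 0, 0]
  ],
  "yaw": [0, 0, 0, 0, 0]
}}

```text
time_s: 17.15
position: [0.5442, 0.1218, 0.2704]
tool_rot: [[0.0, 1.0, 0.0], [1.0, -0.0, -0.0], [-0.0, 0.0, -1.0]]
ft_force: [0.2, -0.8, -0.3]
grip_width: 0.0499
gripper_force: 6.5
```

{"fn": "jog_arm", "kwargs": {
  "hand": [0.0498, 0.0498, 0.0498, 0.0498, 0.0498],
  "travel": [
    [0, 0, -0.003],
    [0, 0, -0.003],
    [0, 0, 0],
    [0, 0, 0],
    [0, 0, 0]
  ],
  "yaw": [0, 0, 0, 0, 0]
}}

```text
time_s: 17.77
position: [0.5442, 0.1219, 0.2643]
tool_rot: [[0.0, 1.0, -0.0], [1.0, -0.0, 0.0], [0.0, -0.0, -1.0]]
ft_force: [-0.9, -0.3, -1.6]
grip_width: 0.0497
gripper_force: 6.4
```

{"fn": "jog_arm", "kwargs": {
  "hand": [0.0498, 0.0498, 0.0498, 0.0498, 0.0498],
  "travel": [
    [0, 0, -0.003],
    [0, 0, -0.002],
    [0, 0, 0],
    [0, 0, 0],
    [0, 0, 0]
  ],
  "yaw": [0, 0, 0, 0, 0]
}}

```text
time_s: 18.4
position: [0.5442, 0.1218, 0.2593]
tool_rot: [[0.0, 1.0, -0.0], [1.0, -0.0, 0.0], [0.0, -0.0, -1.0]]
ft_force: [-0.5, -0.2, -0.5]
grip_width: 0.0499
gripper_force: 6.4
```

{"fn": "jog_arm", "kwargs": {
  "hand": [0.0498, 0.0498, 0.0498, 0.0498, 0.0499],
  "travel": [
    [0, 0, -0.002],
    [0, 0, -0.001],
    [0, 0, 0],
    [0, 0, 0],
    [0, 0, 0]
  ],
  "yaw": [0, 0, 0, 0, 0]
}}

```text
time_s: 19.02
position: [0.5442, 0.1218, 0.2563]
tool_rot: [[0.0, 1.0, -0.0], [1.0, -0.0, 0.0], [0.0, -0.0, -1.0]]
ft_force: [0.0, -0.9, -0.9]
grip_width: 0.0499
gripper_force: 3.2
```

{"fn": "jog_arm", "kwargs": {
  "hand": [0.05, 0.0502, 0.051, 0.055, 0.06],
  "travel": [
    [0, 0, 0],
    [0, 0, 0],
    [0, 0, 0],
    [0, 0, 0],
    [0, 0, 0]
  ],
  "yaw": [0, 0, 0, 0, 0]
}}

```text
time_s: 19.65
position: [0.5442, 0.1218, 0.2563]
tool_rot: [[0.0, 1.0, -0.0], [1.0, -0.0, 0.0], [0.0, -0.0, -1.0]]
ft_force: [0.0, 0.6, -0.5]
grip_width: 0.0602
gripper_force: 0.0
```

{"fn": "jog_arm", "kwargs": {
  "hand": [0.07, 0.08, 0.085, 0.085, 0.085],
  "travel": [
    [0, 0, 0],
    [0, 0, 0.01],
    [0, 0, 0.03],
    [0, 0, 0.05],
    [0, 0, 0.05]
  ],
  "yaw": [0, 0, 0, 0, 0]
}}

```text
time_s: 20.27
position: [0.5438, 0.1218, 0.3987]
tool_rot: [[0.0, 1.0, 0.001], [1.0, -0.0, 0.0], [0.0, 0.001, -1.0]]
ft_force: [0.2, -0.1, -0.9]
grip_width: 0.0851
gripper_force: 0.0
```

{"fn": "jog_arm", "kwargs": {
  "hand": [0.085, 0.085, 0.085, 0.085, 0.085],
  "travel": [
    [-0.04, 0.0, 0.02],
    [-0.05, 0, 0],
    [-0.05, 0, 0],
    [-0.04, 0, 0],
    [0, 0, 0]
  ],
  "yaw": [0, 0, 0, 0, 0]
}}

```text
time_s: 20.9
position: [0.3621, 0.1221, 0.418]
tool_rot: [[-0.001, 1.0, 0.004], [1.0, 0.001, 0.0], [0.0, 0.004, -1.0]]
ft_force: [0.7, -0.3, 0.6]
grip_width: 0.0853
gripper_force: 0.0
```

Run:
```python
from h import *
s,im=snap('side','s10');tp=snap('top','t10')[1];print(s['position'],s['time_s'])
cv2.imwrite('pics/c10.png',np.hstack([cv2.resize(im[100:300,180:380],None,fx=2,fy=2),cv2.resize(tp[100:300,220:420],None,fx=2,fy=2)])[:,:,::-1])
```

```text
[0.36207593 0.122055   0.41803182] 20.9
```

View pics/c10.png

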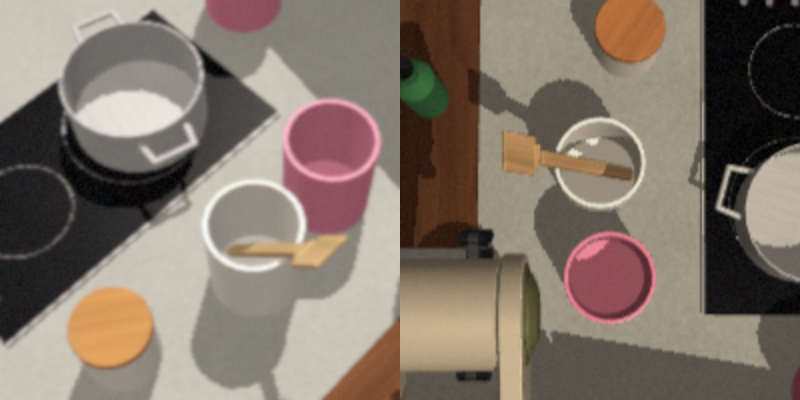

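The turner leans over the +y rim with its blade out over the board side. In the top view the blade edge is at about (271.5,176) and the handle end at about (336,186). I'll check the heights before handing in.

Run:
```python
from h import *
c=np.array([.544,-.004,0])
for z in(.013,.03):print('handle',z,ray('top',336,186.3,z)-c)
h=ray('top',336,186.3,.013)
for z in(.22,.25,.27):
    b=ray('top',271.5,176.3,z);print('blade',z,b-c,'len',np.linalg.norm(b-h),'lean',np.degrees(np.arccos((z-.013)/np.linalg.norm(b-h))),'side',proj('side',b))
```

```text
handle 0.013 [ 0.00263154 -0.049797    0.013     ]
handle 0.03 [ 0.00069803 -0.04890988  0.03      ]
blade 0.22 [0.00320976 0.125722   0.22      ] len 0.27139685587026524 lean 40.29536052580564 side (np.float64(344.1203530043155), np.float64(233.59690767550254))
blade 0.25 [-0.00085404  0.12283719  0.25      ] len 0.2932297961857455 lean 36.0756873854901 side (np.float64(345.24623943757575), np.float64(225.81703069915764))
blade 0.27 [-0.00356324  0.12091399  0.27      ] len 0.30859296200699565 lean 33.611282429485506 side (np.float64(346.03180542634806), np.float64(220.38876851488743))
```

The geometry agrees: foot on the floor at the −y wall, blade edge at z ≈ 0.26 and about 120 mm towards +y. Handing in.

```bash
python3 -c "
from rig import env
print(env.close_job())"
```

```text
the job is handed in; nothing more can be done
None
```

The turner stands in the white crock, handle end on the floor, leaning on the rim side farthest from the hob (+y). The job was handed in at about 21 s, and no verdict was returned.

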